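# Clamp a lens post with a click wrench

### The job

Put the lens post upright into the socket of the black post clamp and push it gently fully home. Then turn the blue-handled click wrench on the clamp screw clockwise (seen from above) until it breaks over with its click, and stop at once: never drive the handle on towards its stop. Let go and leave the wrench about where it clicked, the post standing home in its socket, and the other things undisturbed.

Things in the scene. Friction and masses are not known exactly. Their poses are not given: they have to be found in the camera images.
- post_plate (a point): Loose lens post, 0.25 kg, standing on the bench: steel pillar 25 mm across, 60 mm tall, foot chamfered 3 mm, carrying a black square lens plate 40 mm wide, 40 tall, 14 thick. This point is the plate's centre, 80 mm above the foot, 20 below the top; z up along the pillar, y across the plate's 40 mm width (grip it by those side edges), x through the lens.
- socket (a point): Centre of the mouth of the round blind socket (27 mm across, 30 mm deep) in the flat top of the post clamp, 40 mm above the bench; z up. With the post home its plate centre is 50 mm above this point; the post may be turned any way about the vertical.
- clamp: Fixed black post clamp, a block 60 mm wide (x), 160 mm long (y), 40 mm tall. Its origin is on the bench under the clamp screw; the socket is 100 mm from it towards +y; the block runs from y = -30 to 130 mm.
- wrench_head (a point): Wrench head, on the vertical axis of the clamp screw, 72 mm above the bench; z up, x along the handle until the wrench breaks over. Head and screw turn as one, clockwise from above to tighten, with a light drag (0.35 N m, 1 to 3 N at the grip) until the screw is home: 0.5 to 1 rad of turn, different each time. There the head stops dead.
- wrench_grip (a point): Middle of the wrench's round blue grip, 128 mm from the screw axis, 72 mm above the bench; x outwards along the handle, z up. The grip is 24 mm thick, level, from 88 to 168 mm from the axis, free all round, so it can be pinched or pushed; a 13 mm steel shank joins it to the head. Pushed anticlockwise it unwinds the screw.
- pointer (a point): Red mark on the wrench's shank, 45 mm from the axis. Handle and head turn as one until the screw is home and the set 1.25 N m is reached (8 to 10 N at the grip). Then the handle gives way clockwise about the axis relative to the head, its resistance falling to half within 0.07 rad: the click. It counts from 0.05 rad; over 0.19 is overdriven; hard stop at 0.24. Let go, it springs back in line.
- dropper: Bystander: yellow dropper bottle with white cap, 36 mm across, 85 mm tall, loose; origin at its underside.
- beam_dump: Bystander: plain black cylinder (beam dump), 42 mm across, 50 mm tall, loose; origin at its underside.
- driver: Bystander: screwdriver with yellow handle, 160 mm long, lying loose on the bench; x along its length.

How it is judged:
On the way, in this order (a step that is already met when the one before it is completed fails the run):
1. the post stands fully home in the socket, before the wrench clicks (z of post_plate in the frame of socket below 0.053 m and horizontal distance between post_plate and socket below 0.005 m and angle between post_plate's own z axis and vertical below 0.08 rad), for 0.2 s.
2. the wrench has clicked: its handle has broken over by more than 0.05 rad, the post still home (angle between the x axis of wrench_grip and the x axis of wrench_head, either way round above 0.05 rad and z of post_plate in the frame of socket below 0.053 m), for 0.05 s.
At the end, for the whole second after the job is handed in: The post stands upright in the socket, home within 3 mm, its plate centre within 5 mm of the socket's axis and tilted less than 0.08 rad; the wrench has clicked, is let go and has sprung back in line with its head (within 0.03 rad), its grip left more than 40 mm from where it started (all of step 1 and angle between the x axis of wrench_grip and the x axis of wrench_head, either way round below 0.03 rad and distance of wrench_grip from where it was at the start of the episode above 0.04 m); the robot touches nothing.
It fails at once if the wrench is driven on past its click (handle broken over by more than 0.19 rad) (angle between the x axis of wrench_grip and the x axis of wrench_head, either way round above 0.19 rad).
It fails at once if the post is rammed against the clamp (more than 50 N) (contact force between post and clamp above 50 N).
It fails at once if a bystander is moved more than 20 mm (distance of any of dropper, beam_dump, driver from where it was at the start of the episode above 0.02 m).
It also fails if it takes over 72 s, if anything falls off the work surface, if the arm or the gripper's body presses on something with over 40 N, if the wrist force passes 120 N, or if a joint passes its speed limit or range.

### The arm

A 6-joint arm with a two-finger parallel gripper is mounted at the origin on the work surface. World frame = base frame: x ahead of the robot, y to its left, z up, the work surface at z = 0. Lengths are in m, angles in rad, forces in N, time in s.
With the tool pointing down it reaches from about 0.35 to 0.85 m from the base axis. Payload 8.1 kg.
Tool frame: the origin (TCP) lies between the finger pads; the fingertips stand 8 mm ahead of it and the grasp point (between the pads) lies 11 mm behind it (robot.tip_reach is the y of the fingertips in the tool frame, in m); y points along the fingers, z is the direction in which the jaws open and shut, and the axes are right-handed (so a half turn about y gives the same grasp; the last joint's range is limited). The gripper opens to 93 mm and grips with 3 to 60 N. Pads are 15 mm wide; open, the fingers measure 128 mm over their backs; the gripper's body (75 mm by 188 mm) begins 65 mm behind the grasp point.
Start: joints at [-1.247, 0.13, 1.488, -0, 1.523, -0.085], TCP at [0.239, -0.551, 0.227] pointing down, gripper open.
Joint ranges: [-2.96, 2.96], [-0.89, 2.26], [0.02, 2.5], [-1.34, 4.48], [0, 2.73], [-2.66, 2.66]. Speed limits (rad/s): [2.39, 2.39, 2.79, 3.14, 3.14, 3.14].

### API

Orientations are given as a rotation vector (axis times angle).
In Python, from plant import robot gives the robot as it stands.
- The arm moves only by the tool carry_out, never from a script. Its argument "increments" is a list of rows, each an object with "linear": the shift along the tool's x, y, z in m, a list of three; "yaw": the turn about the tool's y in rad. A call has 1 to 5 rows; each row is the pose to reach, as a shift and turn from the pose measured when the call began, along the tool's axes at that moment; what a row does not reach only later rows make up. A row lasts 1/8 s, in which the tool goes at most 62.5 mm and 10.7 degrees, less where a joint would pass 70% of its speed; a pose out of reach is approached as far as the arm can. A call with a gripper value outside its range is refused whole. "gripper" is the opening, from 0 (shut) to 1 (fully open), set as the call begins (left out, the last holds). The fingers move at their own pace and stop on an object; "newtons" is the grip in N (left out, the last holds). Time passes only in rows, so rows that repeat a pose let the fingers close. It gives the time, the measured TCP pose, the force and the opening at its end, in the units of the state.
- robot.read_state(): the state, without advancing time (a new reading comes with each control period).
- robot.read_camera(name): name is "scene" or "side" or "wrist"; returns the picture (400x640x3 uint8, blue, green, red); there is no depth.
- robot.camera_params(name): a dict with "fov_y" (degrees; the focal length in pixels is half the picture's height over the tangent of half this angle, whatever the lens; pixels are square), "cx", "cy" (the principal point, pixels), "R" (3x3) and "t" (3): a world point X has camera coordinates R X + t. Camera axes: x right, y down, z forward; pixel columns grow to the right and rows downward; lengths in m; the calibration is good to about 2 mm. The wrist camera is an equidistant fisheye: a pixel r from the principal point sees the ray r / f radians off the axis. A picture is of the moment at which its call begins: read the wrist's pose just before it. camera_params takes no time and is no camera call; for the wrist camera it gives the pose at the moment of the call.
- robot.close_job(): hands the job in, once; it reports no verdict.
The state is a dict: "t": time; "q": joint angles; "dq": joint speeds; "joint_torque": joint torques, N m; "tool_pos": TCP position; "orientation": TCP orientation; "force": force on the tool from outside, world axes, zero at the start; "wrist_torque": the same for the moment, N m; "opening": finger opening in m.
Only numpy, scipy, OpenCV 4.12 (cv2) and the standard library are available. Lean on these libraries where they do the work, as an engineer would, in place of code of your own. Each camera call takes 0.05 s, during which the arm holds its last target.

## Working session

There is one attempt and no reset: what is moved stays moved. The work goes in short steps, Python scripts to look and compute and a tool call to move; the robot and the scene stay as the last step left them, time stands still between calls to the robot, and variables do not carry over. Pictures are saved under pics/ and viewed, and the job is handed in when it is done.

Besides the shell and the picture viewer there is one more tool, called after ">>>" by a JSON object that holds its "api" and its "payload". carry_out: Moves the arm, as the interface text tells. Its arguments: {"type":"object","properties":{"increments":{"type":"array","items":{"type":"object","properties":{"linear":{"type":"array","items":{"type":"number"}},"yaw":{"type":"number"}}}},"gripper":{"type":"number"},"newtons":{"type":"number"}},"required":["increments"]}

```bash
ls; mkdir -p pics
cat > h.py <<'E'
import numpy as np, cv2
from scipy.spatial.transform import Rotation as Rn
from plant import robot
def st():
    s=robot.read_state(); return s
def snap(name,fn):
    p=robot.camera_params(name); im=np.array(robot.read_camera(name)); cv2.imwrite('pics/'+fn,im); 
    np.savez('pics/'+fn[:-4]+'.npz',im=im,R=p['R'],t=p['t'],f=200/np.tan(np.radians(p['fov_y']/2)),cx=p['cx'],cy=p['cy'],fish=(name=='wrist'))
    return im
def load(fn): 
    d=np.load('pics/'+fn+'.npz'); return d
def ray(d,u,v):
    x,y=(u-d['cx'])/d['f'],(v-d['cy'])/d['f']
    if d['fish']:
        r=np.hypot(x,y); k=np.sin(r)/r if r>1e-9 else 1; c=np.array([x*k,y*k,np.cos(r)])
    else: c=np.array([x,y,1.])
    R=np.array(d['R']); o=-R.T@np.array(d['t']); w=R.T@c
    return o,w/np.linalg.norm(w)
def onz(d,u,v,z):
    o,w=ray(d,u,v); return o+w*(z-o[2])/w[2]
def proj(d,X):
    c=np.array(d['R'])@np.array(X)+d['t']
    if d['fish']:
        th=np.arctan2(np.hypot(c[0],c[1]),c[2]); n=np.hypot(c[0],c[1]); c=np.array([c[0]/n*th,c[1]/n*th,1])
    return d['f']*c[0]/c[2]+d['cx'], d['f']*c[1]/c[2]+d['cy']
def tri(a,b):
    (o1,w1),(o2,w2)=a,b
    A=np.stack([w1,-w2],1); s=np.linalg.lstsq(A,o2-o1,rcond=None)[0]
    p,q=o1+s[0]*w1,o2+s[1]*w2; return (p+q)/2,np.linalg.norm(p-q)
E
python3 - <<'E'
from h import *
np.set_printoptions(precision=4,suppress=True)
s=st(); print(s); print(Rn.from_rotvec(s['orientation']).as_matrix()); print(robot.tip_reach)
for n in ['scene','side','wrist']:
    snap(n,n+'0.png'); d=load(n+'0'); print(n,d['f'],d['cx'],d['cy'],-d['R'].T@d['t'],d['R'][2])
E
```

```text
pics
{'t': 0.0, 'q': array([-1.2474,  0.1312,  1.4893,  0.    ,  1.523 , -0.0854]), 'dq': array([ 0.0007, -0.0017, -0.0006, -0.0013, -0.001 ,  0.0004]), 'joint_torque': array([  0.0018, -55.983 , -49.1763,   0.0767,   0.0356,  -0.0002]), 'tool_pos': array([ 0.2383, -0.55  ,  0.2256]), 'orientation': array([-0.4141,  1.9984, -1.9946]), 'force': array([ 0.1319, -0.6483, -0.2839]), 'wrist_torque': array([-0.0215,  0.0369,  0.0262]), 'opening': 0.0931190291764299}
[[-0.9176 -0.0006  0.3975]
 [-0.3975  0.0018 -0.9176]
 [-0.0002 -1.     -0.0019]]
0.008
scene 455.98013214621034 319.11774531253144 198.19516309739535 [1.5371 0.2304 0.8006] [-0.7834 -0.1688 -0.5982]
side 397.84905099091793 319.37570718464946 200.02637691629306 [ 0.4851 -0.7234  0.8167] [ 0.1044  0.7098 -0.6966]
wrist 309.70691628693146 319.4220472223289 199.5199699494641 [ 0.3085 -0.5197  0.3847] [-0.2564 -0.1089 -0.9604]
```

View pics/scene0.png

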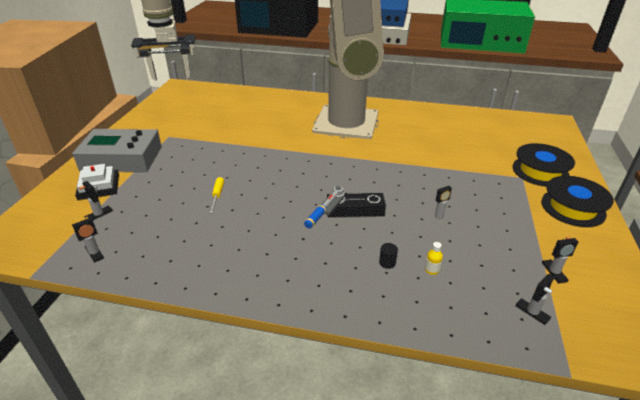

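View pics/side0.png

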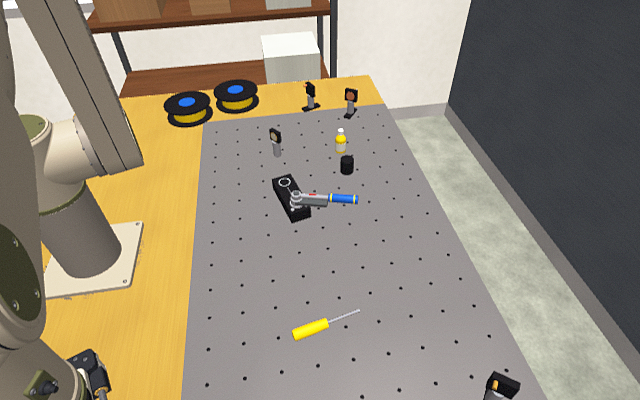

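View pics/wrist0.png

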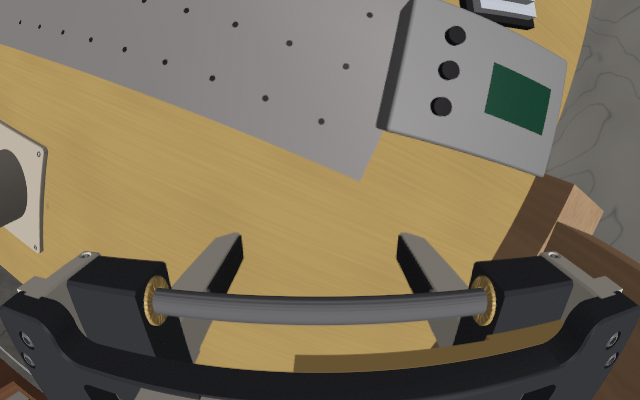

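The scene view shows the post near (443,200), the socket (374,199), the wrench head (338,193), the grip (315,216), the dump (388,256), the dropper (434,260) and the driver (217,190). In the side view the post is at (276,140), the socket (285,182), the head (296,200) and the grip (343,198). I'll zoom in for accurate pixels.

Run:
```python
import cv2,numpy as np
a=cv2.imread('pics/scene0.png')[165:285,295:465]; b=cv2.imread('pics/side0.png')[115:225,255:375]
cv2.imwrite('pics/sc_z.png',cv2.resize(a,None,fx=4.7,fy=4.7,interpolation=cv2.INTER_CUBIC)); cv2.imwrite('pics/si_z.png',cv2.resize(b,None,fx=5,fy=5,interpolation=cv2.INTER_CUBIC))
```

```text
(no output)
```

View pics/sc_z.png

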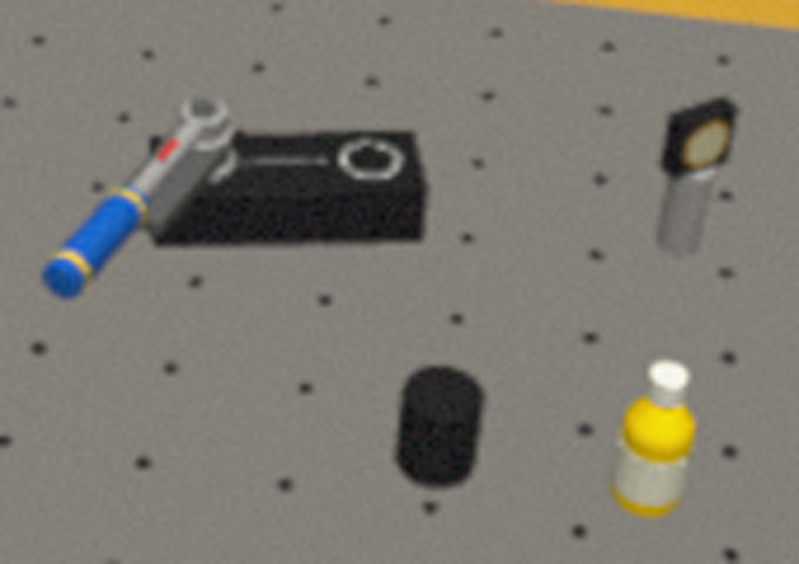

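View pics/si_z.png

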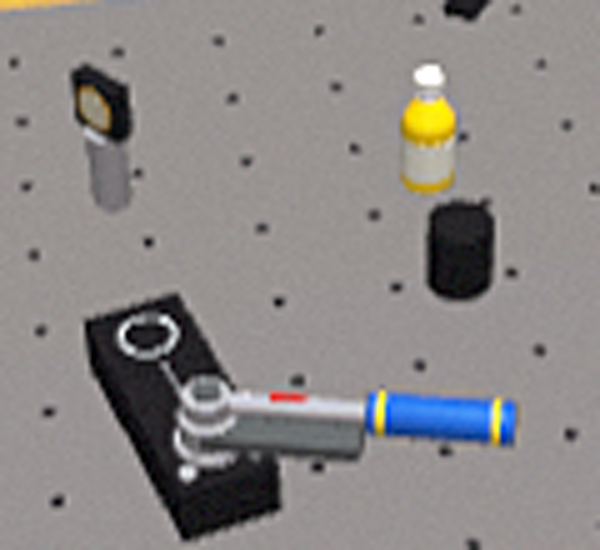

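Zoomed views are sharp enough. Scene crop: socket ring (371,159), head (206,110), grip ends (128,200)/(65,275), plate (700,138), foot (680,248). Side crop: ring (149,336), head (208,392), grip (375,412)/(510,422), plate (101,103), foot (113,205).

Run:
```python
from h import *
np.set_printoptions(precision=4,suppress=True)
a,b=load('scene0'),load('side0')
S=lambda u,v:(u/4.7+295-.4,v/4.7+165-.4); D=lambda u,v:(u/5+255-.4,v/5+115-.4)
pts=dict(socket=((371,159),(149,336)),head=((204,109),(208,392)),gripA=((128,198),(375,412)),gripEnd=((65,275),(508,422)),plate=((700,138),(101,103)),foot=((682,243),(113,203)),dumpT=((443,385),(462,215)),cap=((669,375),(429,75)))
for k,(p,q) in pts.items():
    x,e=tri(ray(a,*S(*p)),ray(b,*D(*q))); print(k,x,'err',e)
for d,f,i in((a,S,0),(b,D,1)): print('socket z=.04',onz(d,*f(*pts['socket'][i]),.04),'head z=.08', onz(d,*f(*pts['head'][i]),.08))
```

```text
socket [0.5121 0.1636 0.0408] err 0.002520090418465942
head [0.5377 0.0668 0.0802] err 0.002175066787846358
gripA [0.6244 0.0399 0.0758] err 0.003161472857551268
gripEnd [0.6936 0.0208 0.0739] err 0.0025913808850200476
plate [0.5036 0.3482 0.0801] err 0.0009258910968610324
foot [0.5028 0.3493 0.0008] err 0.004967628933953621
dumpT [0.7136 0.2239 0.0544] err 0.001302416217507019
cap [0.7149 0.3325 0.0843] err 0.00039315382834929577
socket z=.04 [0.5092 0.1642 0.04  ] head z=.08 [0.5359 0.0673 0.08  ]
socket z=.04 [0.5127 0.1629 0.04  ] head z=.08 [0.5382 0.0657 0.08  ]
```

Measurements check out: head–socket 100 mm, heights 0.040/0.080, plate centre 0.080. Next I'll write a helper that expresses world goals in tool axes.

```bash
cat >> h.py <<'E'
def goal(*P,yawdeg=None):
    "world targets -> tool-frame shift from present pose"
    s=st(); R=Rn.from_rotvec(s['orientation']).as_matrix(); np.set_printoptions(precision=4,suppress=True)
    print('t',round(s['t'],2),'pos',s['tool_pos'],'F',s['force'],'open',round(s['opening'],4),'q',s['q'])
    print('z-axis azimuth deg',np.degrees(np.arctan2(R[1,2],R[0,2])).round(2),'tooly',R[:,1])
    for p in P: print('  to',p,'shift',R.T@(np.array(p)-s['tool_pos']))
E
python3 -c "
from h import *
goal((.40,-.32,.25),(.5,-.1,.25),(.5,.15,.25),(.46,.33,.25))"
```

```text
t 0.15 pos [ 0.2384 -0.5502  0.2258] F [-1.0293  0.9463  0.1792] open 0.0932 q [-1.2474  0.131   1.489  -0.      1.523  -0.0854]
z-axis azimuth deg -66.58 tooly [-0.0005  0.0013 -1.    ]
  to (0.4, -0.32, 0.25) shift [-0.2398 -0.0239 -0.147 ]
  to (0.5, -0.1, 0.25) shift [-0.419  -0.0237 -0.3091]
  to (0.5, 0.15, 0.25) shift [-0.5184 -0.0234 -0.5385]
  to (0.46, 0.33, 0.25) shift [-0.5532 -0.0231 -0.7196]
```

>>> {"api": "carry_out", "payload": {"increments": [{"linear": [-0.05,-0.005,-0.03]},{"linear": [-0.1,-0.01,-0.06]},{"linear": [-0.145,-0.015,-0.09]},{"linear": [-0.195,-0.02,-0.12]},{"linear": [-0.24,-0.024,-0.147]}]}}

```text
$.increments[0]: bad value
```

>>> {"api": "carry_out", "payload": {"increments": [{"linear": [-0.042,0,-0.04]},{"linear": [-0.084,0,-0.08]},{"linear": [-0.126,0,-0.12]},{"linear": [-0.168,0,-0.16]},{"linear": [-0.2,0,-0.2]}]}}

```text
$.increments[0]: bad value
```

>>> {"api": "carry_out", "payload": {"increments": [{"linear": [-0.02,0,-0.05]},{"linear": [-0.04,0,-0.1]},{"linear": [-0.06,0,-0.15]},{"linear": [-0.08,0,-0.2]},{"linear": [-0.085,0,-0.22]}]}}

```text
$.increments[0]: bad value
```

```bash
python3 -c "
from h import *
goal((.46,.15,.25),(.46,.33,.25)); snap('wrist','w1.png')"
```

```text
t 0.15 pos [ 0.2384 -0.5502  0.2258] F [-1.0293  0.9463  0.1792] open 0.0932 q [-1.2474  0.131   1.489  -0.      1.523  -0.0854]
z-axis azimuth deg -66.58 tooly [-0.0005  0.0013 -1.    ]
  to (0.46, 0.15, 0.25) shift [-0.4817 -0.0233 -0.5544]
  to (0.46, 0.33, 0.25) shift [-0.5532 -0.0231 -0.7196]
```

View pics/w1.png

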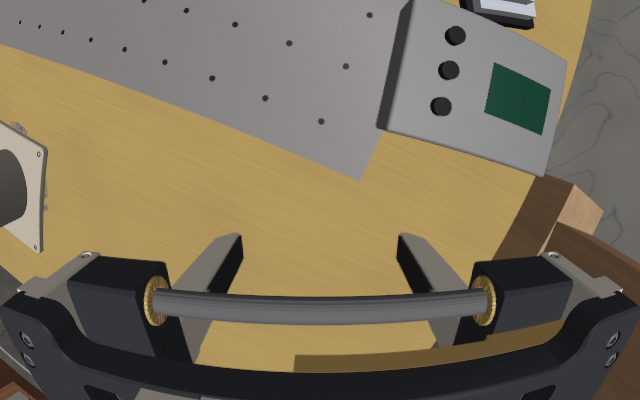

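The calls were refused and the picture hasn't changed. Each row probably needs a "yaw" field.

>>> {"api": "carry_out", "payload": {"increments": [{"linear": [-0.05,-0.005,-0.03],"yaw": 0},{"linear": [-0.1,-0.01,-0.06],"yaw": 0},{"linear": [-0.145,-0.015,-0.09],"yaw": 0},{"linear": [-0.195,-0.02,-0.12],"yaw": 0},{"linear": [-0.24,-0.024,-0.147],"yaw": 0}]}}

```text
t: 0.82
tool_pos: [0.401, -0.3182, 0.2504]
orientation: [-0.414, 1.997, -1.995]
force: [0.5, -0.6, -0.3]
opening: 0.0926
```

>>> {"api": "carry_out", "payload": {"increments": [{"linear": [-0.042,0,-0.04],"yaw": 0},{"linear": [-0.084,0,-0.08],"yaw": 0},{"linear": [-0.126,0,-0.12],"yaw": 0},{"linear": [-0.168,0,-0.16],"yaw": 0},{"linear": [-0.2,0,-0.2],"yaw": 0}]}}

```text
t: 1.45
tool_pos: [0.5055, -0.0531, 0.2505]
orientation: [-0.414, 1.997, -1.995]
force: [0.5, -0.3, -0.7]
opening: 0.0931
```

>>> {"api": "carry_out", "payload": {"increments": [{"linear": [-0.02,0,-0.05],"yaw": 0},{"linear": [-0.04,0,-0.1],"yaw": 0},{"linear": [-0.06,0,-0.15],"yaw": 0},{"linear": [-0.07,0,-0.2],"yaw": 0},{"linear": [-0.07,0,-0.22],"yaw": 0}]}}

```text
t: 2.08
tool_pos: [0.4812, 0.1792, 0.2505]
orientation: [-0.417, 1.996, -1.993]
force: [0.7, -0.3, -1.0]
opening: 0.0929
```

```bash
python3 -c "
from h import *
goal((.46,.15,.25),(.46,.33,.25)); snap('wrist','w2.png')"
```

```text
t 2.08 pos [0.4812 0.1792 0.2505] F [ 0.7313 -0.2986 -0.9962] open 0.0929 q [ 0.2554 -0.1143  1.691   0.0016  1.5651  1.414 ]
z-axis azimuth deg -66.38 tooly [-0.0005  0.0015 -1.    ]
  to (0.46, 0.15, 0.25) shift [0.0311 0.0005 0.0182]
  to (0.46, 0.33, 0.25) shift [-0.041   0.0007 -0.1467]
```

View pics/w2.png

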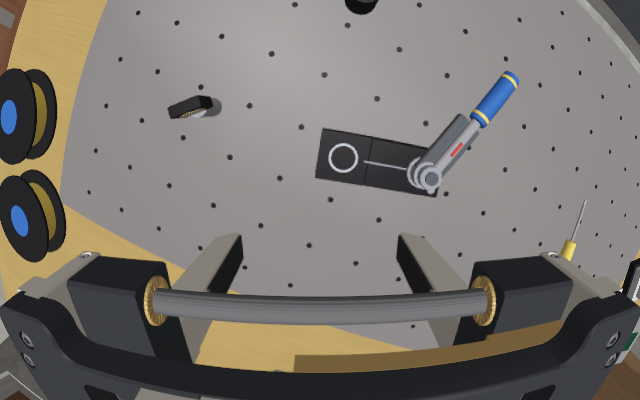

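The wrist view shows the socket ring at (343,157), the wrench head (431,178), the grip (495,100) and the plate at (190,106). Zooming in.

Run:
```python
from h import *
im=cv2.imread('pics/w2.png')
cv2.imwrite('pics/w2a.png',cv2.resize(im[80:130,155:235],None,fx=10,fy=10,interpolation=cv2.INTER_CUBIC))
cv2.imwrite('pics/w2b.png',cv2.resize(im[60:210,305:525],None,fx=3.6,fy=3.6,interpolation=cv2.INTER_CUBIC))
```

```text
(no output)
```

View pics/w2a.png

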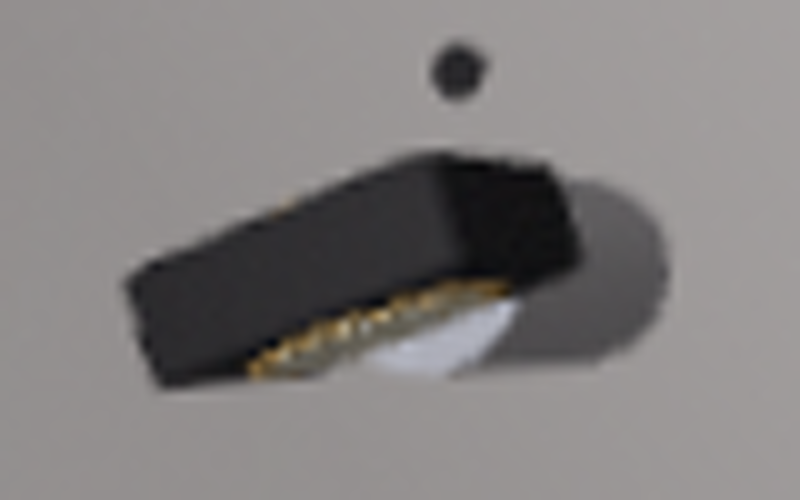

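View pics/w2b.png

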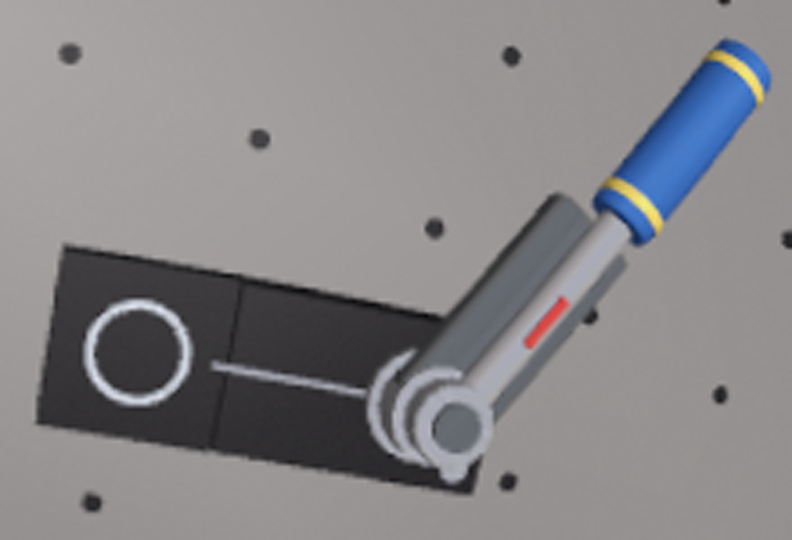

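Run:
```python
from h import *
np.set_printoptions(precision=4,suppress=True)
d=load('w2')
P=[onz(d,u/10+155-.45,v/10+80-.45,.1) for u,v in((128,276),(436,152),(462,264),(159,386))]
for p in P: print(p)
c=np.mean(P,0); e=((P[1]-P[0])+(P[2]-P[3]))/2; print('centre',c,'w',np.linalg.norm(e),'th',np.linalg.norm(P[3]-P[0]),'az',np.degrees(np.arctan2(e[1],e[0])))
B=lambda u,v:(u/3.6+305-.4,v/3.6+60-.4)
print('socket',onz(d,*B(138,353),.04)); print('ring diam',np.linalg.norm(onz(d,*B(85,345),.04)-onz(d,*B(191,360),.04)))
h=onz(d,*B(455,428),.082);print('head',h)
g0=onz(d,*B(628,208),.072+.0); g1=onz(d,*B(740,72),.072); print('grip',g0,g1,np.degrees(np.arctan2(*(g1-g0)[1::-1])))
for g in(g0,g1): print(np.linalg.norm((g-h)[:2]))
```

```text
[0.4978 0.3646 0.1   ]
[0.5219 0.3345 0.1   ]
[0.5119 0.3272 0.1   ]
[0.4879 0.3566 0.1   ]
centre [0.5049 0.3457 0.1   ] w 0.03826873420768506 th 0.012694398337066566 az -51.14627327296366
socket [0.5123 0.1626 0.04  ]
ring diam 0.036020620875148505
head [0.5372 0.0668 0.082 ]
grip [0.629  0.0393 0.072 ] [0.6941 0.0191 0.072 ] -17.238683052730135
0.09590982763632001
0.1640410437178154
```

Plate centre is (0.504, 0.347), width azimuth −51°, width 38 mm and thickness 13 mm (nominal 40 and 14). Socket is (0.512, 0.163), consistent across three views. Moving over the post with yaw −0.267.

```bash
python3 -c "
from h import *
goal((.504,.347,.2),(.504,.347,.072))"
```

```text
t 2.12 pos [0.4806 0.1802 0.2506] F [-0.0308  1.4266  0.0776] open 0.0931 q [ 0.257  -0.115   1.6915  0.0025  1.5654  1.4152]
z-axis azimuth deg -66.36 tooly [-0.0009  0.0023 -1.    ]
  to (0.504, 0.347, 0.2) shift [-0.0884  0.0509 -0.1433]
  to (0.504, 0.347, 0.072) shift [-0.0884  0.1789 -0.143 ]
```

>>> {"api": "carry_out", "payload": {"increments": [{"linear": [-0.025,0.01,-0.04],"yaw": -0.09},{"linear": [-0.05,0.02,-0.08],"yaw": -0.18},{"linear": [-0.075,0.035,-0.12],"yaw": -0.267},{"linear": [-0.088,0.05,-0.143],"yaw": -0.267},{"linear": [-0.088,0.05,-0.143],"yaw": -0.267}]}}

```text
t: 2.75
tool_pos: [0.5027, 0.3472, 0.1986]
orientation: [-0.652, 1.831, -1.827]
force: [-0.7, -0.6, -0.7]
opening: 0.0929
```

```bash
python3 -c "
from h import *
goal((.504,.347,.2),(.504,.347,.072)); snap('wrist','w3.png')"
```

```text
t 2.75 pos [0.5027 0.3472 0.1986] F [-0.728  -0.6256 -0.7275] open 0.0929 q [0.519  0.1765 1.4885 0.0026 1.4799 1.408 ]
z-axis azimuth deg -50.95 tooly [-0.0042  0.0006 -1.    ]
  to (0.504, 0.347, 0.2) shift [-0.0009 -0.0014  0.001 ]
  to (0.504, 0.347, 0.072) shift [-0.0012  0.1266  0.0014]
```

View pics/w3.png

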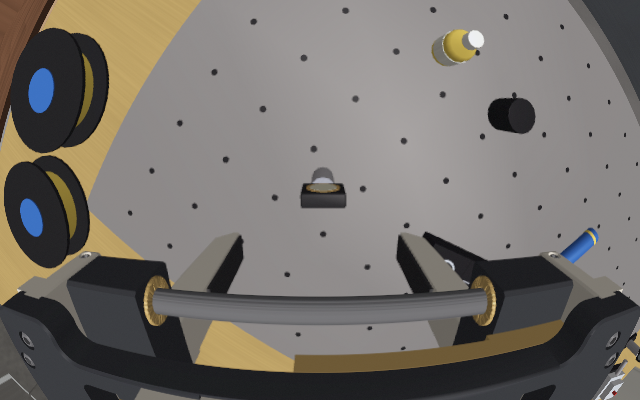

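The plate top sits squarely between the fingers, with corners about (301,191)–(346,208) and its edges parallel to the image axes, so the yaw is right. Refining the centre.

Run:
```python
from h import *
im=cv2.imread('pics/w3.png')
cv2.imwrite('pics/w3a.png',cv2.resize(im[160:215,290:360],None,fx=10,fy=10,interpolation=cv2.INTER_CUBIC))
```

```text
(no output)
```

View pics/w3a.png

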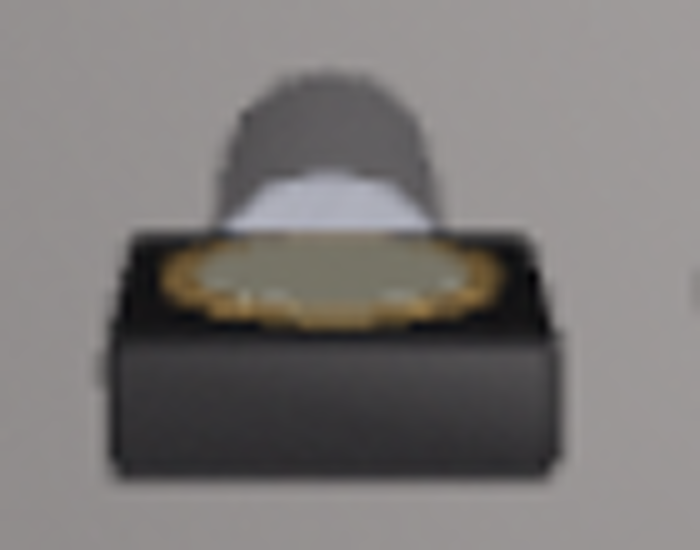

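Top-face corners in the crop: (112,340), (560,340), (555,475), (117,475).

Run:
```python
from h import *
d=load('w3')
P=[onz(d,u/10+290-.45,v/10+160-.45,.1) for u,v in((110,340),(562,340),(558,478),(112,478))]
c=np.mean(P,0);e=P[1]-P[0];print(c,np.linalg.norm(e),np.linalg.norm(P[3]-P[0]),np.degrees(np.arctan2(e[1],e[0])))
goal((c[0],c[1],.072))
```

```text
[0.5046962  0.34588816 0.1       ] 0.039003005698141385 0.01249766529269256 -50.899876067299914
t 2.8 pos [0.5033 0.3463 0.1998] F [-0.8116 -0.4694  0.6316] open 0.0929 q [0.5175 0.1745 1.4886 0.0022 1.4805 1.4075]
z-axis azimuth deg -51.01 tooly [-0.0028  0.0009 -1.    ]
  to (np.float64(0.5046961998650504), np.float64(0.3458881595650588), 0.072) shift [-0.001   0.1278  0.0015]
```

>>> {"api": "carry_out", "payload": {"increments": [{"linear": [-0.001,0.04,0.001],"yaw": 0},{"linear": [-0.001,0.08,0.001],"yaw": 0},{"linear": [-0.001,0.11,0.001],"yaw": 0},{"linear": [-0.001,0.127,0.001],"yaw": 0},{"linear": [-0.001,0.127,0.001],"yaw": 0}]}}

```text
t: 3.42
tool_pos: [0.5041, 0.3452, 0.0723]
orientation: [-0.651, 1.831, -1.829]
force: [-0.4, -0.9, 0.2]
opening: 0.0931
```

>>> {"api": "carry_out", "payload": {"increments": [{"linear": [0,0,0],"yaw": 0},{"linear": [0,0,0],"yaw": 0},{"linear": [0,0,0],"yaw": 0},{"linear": [0,0,0],"yaw": 0},{"linear": [0,0,0],"yaw": 0}], "gripper": 0.3, "newtons": 25}}

```text
t: 4.05
tool_pos: [0.5041, 0.3453, 0.0724]
orientation: [-0.651, 1.831, -1.829]
force: [-0.6, 0.7, 0.3]
opening: 0.0475
```

>>> {"api": "carry_out", "payload": {"increments": [{"linear": [0,0,0],"yaw": 0},{"linear": [0,0,0],"yaw": 0},{"linear": [0,0,0],"yaw": 0}], "gripper": 0.25, "newtons": 25}}

```text
t: 4.42
tool_pos: [0.504, 0.3453, 0.0723]
orientation: [-0.651, 1.831, -1.829]
force: [0.1, 0.1, 0.7]
opening: 0.0402
```

```bash
python3 -c "
from h import *
goal((.5125,.1625,.14)); snap('wrist','w4.png')"
```

```text
t 4.42 pos [0.504  0.3453 0.0723] F [0.0786 0.0523 0.6674] open 0.0402 q [0.5155 0.2837 1.6035 0.0021 1.2581 1.4058]
z-axis azimuth deg -51.05 tooly [-0.0042 -0.0001 -1.    ]
  to (0.5125, 0.1625, 0.14) shift [ 0.1085 -0.0677  0.1473]
```

View pics/w4.png

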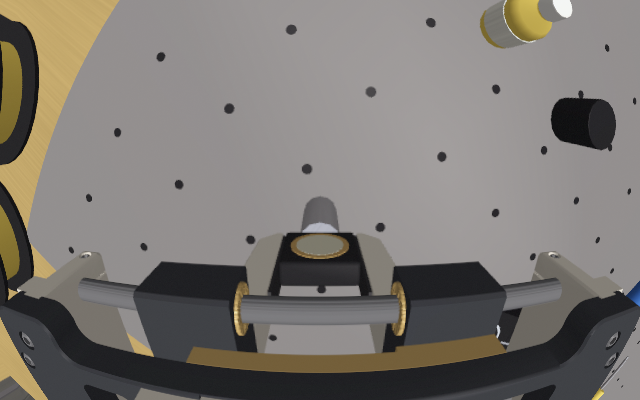

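The opening is 40.2 mm, which matches the plate width, and the plate is square in the pads. I'll lift, then carry it to above the socket.

>>> {"api": "carry_out", "payload": {"increments": [{"linear": [0,-0.02,0],"yaw": 0},{"linear": [0,-0.05,0],"yaw": 0},{"linear": [0,-0.08,0],"yaw": 0},{"linear": [0.01,-0.09,0.02],"yaw": 0},{"linear": [0.035,-0.09,0.05],"yaw": 0}]}}

```text
t: 5.1
tool_pos: [0.5095, 0.2839, 0.164]
orientation: [-0.649, 1.829, -1.827]
force: [0.0, -0.5, -3.0]
opening: 0.0402
```

```bash
python3 -c "
from h import *
goal((.512,.162,.15)); snap('wrist','w5.png')"
```

```text
t 5.1 pos [0.5095 0.2839 0.164 ] F [ 0.0308 -0.4583 -2.9511] open 0.0402 q [0.4196 0.1234 1.6109 0.0014 1.4084 1.3088]
z-axis azimuth deg -50.96 tooly [-0.0016  0.0008 -1.    ]
  to (0.512, 0.162, 0.15) shift [0.0749 0.0139 0.0963]
```

View pics/w5.png

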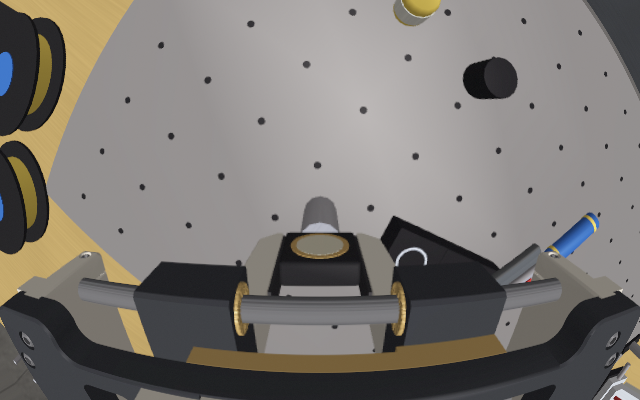

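The post is held (≈ −3 N load). Continue to above the socket.

>>> {"api": "carry_out", "payload": {"increments": [{"linear": [0.025,0,0.032],"yaw": 0},{"linear": [0.05,0.005,0.064],"yaw": 0},{"linear": [0.068,0.012,0.088],"yaw": 0},{"linear": [0.075,0.02,0.096],"yaw": 0},{"linear": [0.075,0.025,0.096],"yaw": 0}]}}

```text
t: 5.78
tool_pos: [0.5105, 0.156, 0.1373]
orientation: [-0.651, 1.831, -1.834]
force: [0.6, 0.4, -1.8]
opening: 0.0402
```

Run:
```python
from h import *
goal((.5117,.162,.13),(.5117,.162,.113)); snap('scene','s6.png'); snap('side','d6.png')
a=cv2.imread('pics/s6.png')[130:240,310:450]; b=cv2.imread('pics/d6.png')[100:230,220:360]
cv2.imwrite('pics/s6z.png',cv2.resize(a,None,fx=5,fy=5,interpolation=cv2.INTER_CUBIC)); cv2.imwrite('pics/d6z.png',cv2.resize(b,None,fx=4.5,fy=4.5,interpolation=cv2.INTER_CUBIC))
```

```text
t 5.78 pos [0.5105 0.156  0.1373] F [ 0.647   0.3642 -1.8329] open 0.0402 q [ 0.2022  0.0182  1.7716 -0.0025  1.3574  1.0962]
z-axis azimuth deg -51.19 tooly [-0.005  -0.0036 -1.    ]
  to (0.5117, 0.162, 0.13) shift [-0.0048  0.0073 -0.0039]
  to (0.5117, 0.162, 0.113) shift [-0.0049  0.0243 -0.0039]
```

View pics/s6z.png

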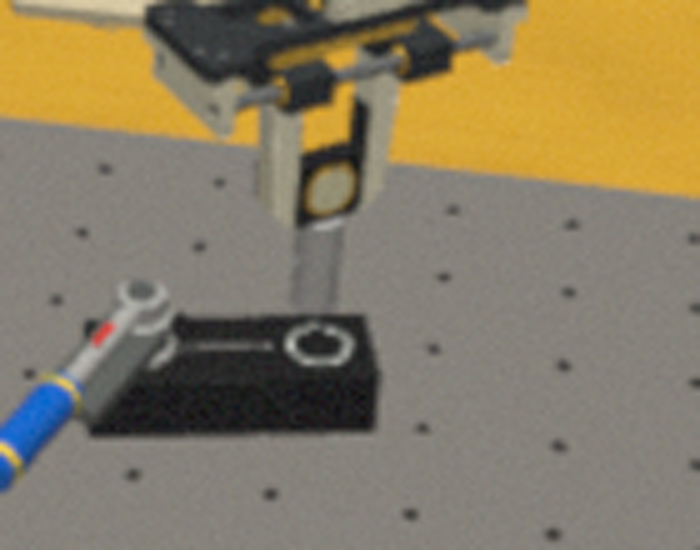

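View pics/d6z.png

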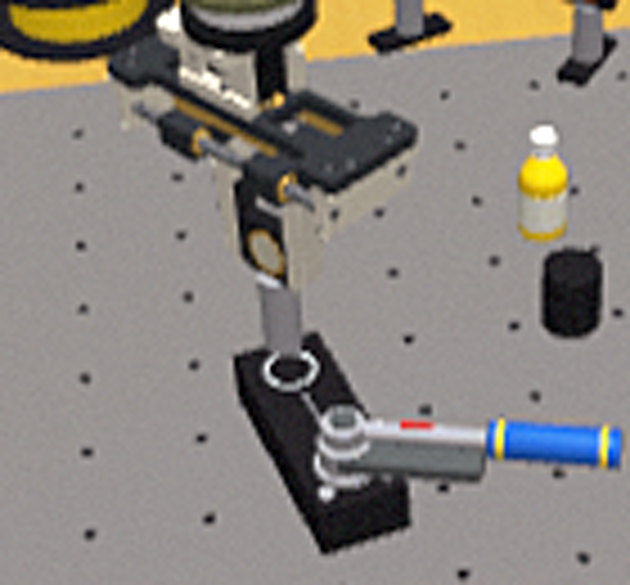

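The pictures show the post hanging upright just short of the ring. The arm had overshot by ~6 mm while settling. I'll settle at the aligned pose and then check foot against ring.

```bash
python3 -c "
from h import *
goal((.5117,.162,.122))"
```

```text
t 5.88 pos [0.5103 0.1572 0.1372] F [-0.1279  0.8044 -2.6946] open 0.0397 q [ 0.2043  0.0191  1.7709 -0.0023  1.3576  1.0965]
z-axis azimuth deg -51.09 tooly [-0.0055 -0.0034 -1.    ]
  to (0.5117, 0.162, 0.122) shift [-0.0042  0.0152 -0.0029]
```

>>> {"api": "carry_out", "payload": {"increments": [{"linear": [-0.002,0.005,-0.001],"yaw": 0},{"linear": [-0.004,0.01,-0.003],"yaw": 0},{"linear": [-0.004,0.015,-0.003],"yaw": 0},{"linear": [-0.004,0.015,-0.003],"yaw": 0}]}}

```text
t: 6.38
tool_pos: [0.5109, 0.1621, 0.1214]
orientation: [-0.655, 1.83, -1.832]
force: [0.3, -1.1, -3.3]
opening: 0.0396
```

Run:
```python
from h import *
goal((.5117,.162,.115)); snap('scene','s7.png'); snap('side','d7.png')
a=cv2.imread('pics/s7.png')[160:210,340:410]; b=cv2.imread('pics/d7.png')[140:205,255:325]
cv2.imwrite('pics/s7z.png',cv2.resize(a,None,fx=10,fy=10,interpolation=cv2.INTER_CUBIC)); cv2.imwrite('pics/d7z.png',cv2.resize(b,None,fx=9,fy=9,interpolation=cv2.INTER_CUBIC))
```

```text
t 6.38 pos [0.5109 0.1621 0.1214] F [ 0.3391 -1.0542 -3.3425] open 0.0396 q [ 0.2131  0.0412  1.7785 -0.0022  1.3293  1.1049]
z-axis azimuth deg -51.07 tooly [-0.0067 -0.0037 -1.    ]
  to (0.5117, 0.162, 0.115) shift [-0.0006  0.0064  0.0006]
```

View pics/s7z.png

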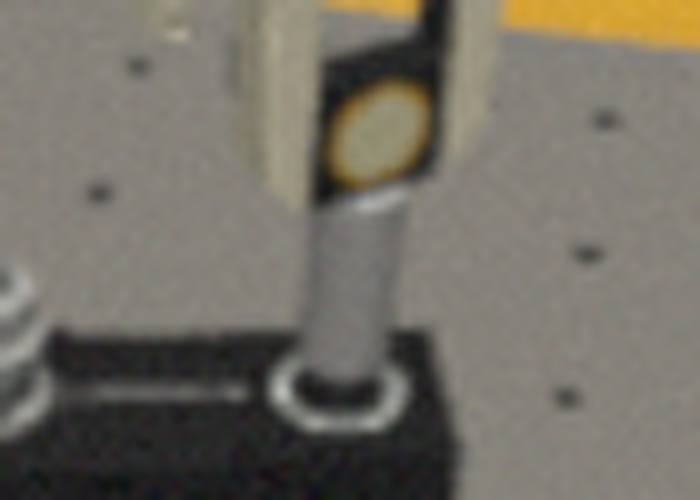

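View pics/d7z.png

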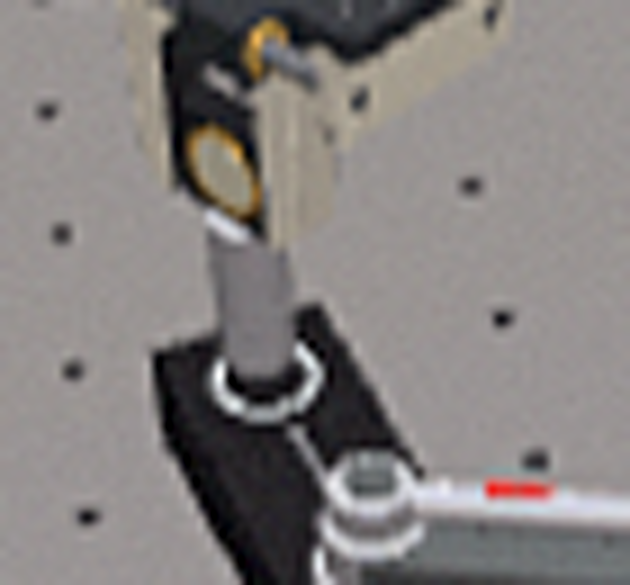

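Extending the pillar axis down to the ring: scene is off ~0.5 mm, side needs ~1 mm toward +x. That's within the chamfer and agrees with my target, so I'll lower slowly and watch force.

>>> {"api": "carry_out", "payload": {"increments": [{"linear": [-0.0006,0.004,0.001],"yaw": 0},{"linear": [-0.0006,0.008,0.001],"yaw": 0},{"linear": [-0.0006,0.012,0.001],"yaw": 0},{"linear": [-0.0006,0.016,0.001],"yaw": 0},{"linear": [-0.0006,0.018,0.001],"yaw": 0}]}}

```text
t: 7.1
tool_pos: [0.5122, 0.1615, 0.1037]
orientation: [-0.654, 1.83, -1.833]
force: [-0.6, -0.1, -3.3]
opening: 0.0397
```

It's in by ~8 mm with no contact force.

>>> {"api": "carry_out", "payload": {"increments": [{"linear": [0,0.004,0],"yaw": 0},{"linear": [0,0.008,0],"yaw": 0},{"linear": [0,0.012,0],"yaw": 0},{"linear": [0,0.016,0],"yaw": 0},{"linear": [0,0.018,0],"yaw": 0}]}}

```text
t: 7.72
tool_pos: [0.5119, 0.1614, 0.0853]
orientation: [-0.654, 1.83, -1.833]
force: [-0.2, 0.1, -3.2]
opening: 0.0396
```

>>> {"api": "carry_out", "payload": {"increments": [{"linear": [0,0.001,0],"yaw": 0},{"linear": [0,0.002,0],"yaw": 0},{"linear": [0,0.003,0],"yaw": 0},{"linear": [0,0.004,0],"yaw": 0}]}}

```text
t: 8.22
tool_pos: [0.5122, 0.1615, 0.0823]
orientation: [-0.654, 1.83, -1.832]
force: [-4.8, -0.5, 9.9]
opening: 0.0396
```

It bottomed gently (≈ +13 N) at TCP z 0.0823, exactly the expected home height. Release it and rise straight up.

>>> {"api": "carry_out", "payload": {"increments": [{"linear": [0,-0.0005,0],"yaw": 0},{"linear": [0,-0.0005,0],"yaw": 0},{"linear": [0,-0.0005,0],"yaw": 0}], "gripper": 0.62}}

```text
t: 8.6
tool_pos: [0.5123, 0.1616, 0.0829]
orientation: [-0.653, 1.83, -1.832]
force: [0.1, 0.4, -0.9]
opening: 0.0572
```

>>> {"api": "carry_out", "payload": {"increments": [{"linear": [0,-0.02,0],"yaw": 0},{"linear": [0,-0.05,0],"yaw": 0},{"linear": [0,-0.09,0],"yaw": 0},{"linear": [0,-0.12,0],"yaw": 0}]}}

```text
t: 9.1
tool_pos: [0.5134, 0.162, 0.2047]
orientation: [-0.652, 1.829, -1.832]
force: [0.5, 0.2, 0.3]
opening: 0.0575
```

Run:
```python
from h import *
goal(); snap('scene','s8.png'); snap('side','d8.png'); snap('wrist','w8.png')
a=cv2.imread('pics/s8.png')[150:250,295:425]; b=cv2.imread('pics/d8.png')[130:220,255:375]
cv2.imwrite('pics/z8.png',np.hstack([cv2.resize(a,(400,308),interpolation=cv2.INTER_CUBIC),cv2.resize(b,(400,308),interpolation=cv2.INTER_CUBIC)]))
```

```text
t 9.1 pos [0.5134 0.162  0.2047] F [0.5205 0.1881 0.2788] open 0.0575 q [ 0.2119 -0.0203  1.6845 -0.0021  1.4822  1.1037]
z-axis azimuth deg -51.09 tooly [-0.0043 -0.0031 -1.    ]
```

View pics/z8.png

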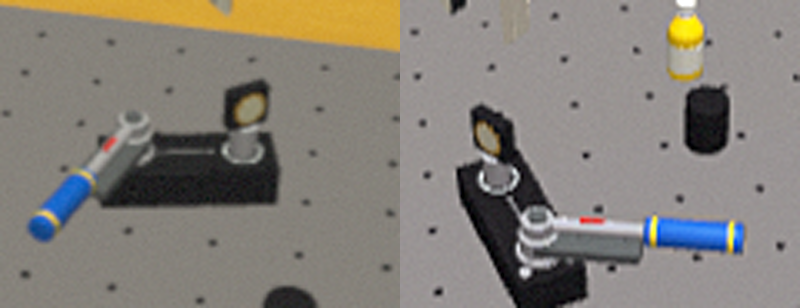

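View pics/w8.png

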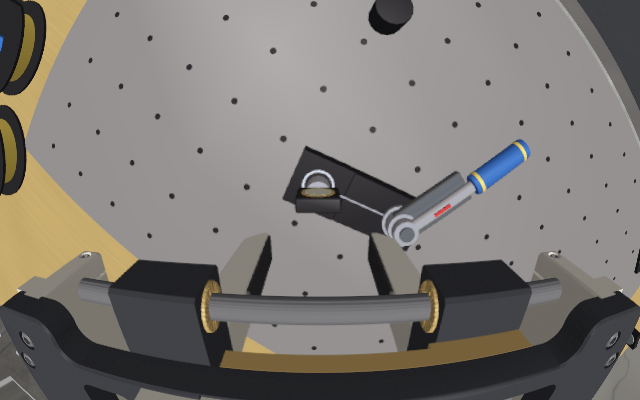

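The post stands upright, seated in the ring, with the wrench and bystanders undisturbed. Checking its home height by triangulation and refining the wrench line before moving.

Run:
```python
from h import *
np.set_printoptions(precision=4,suppress=True)
# lens centroid (tan) not used; blue grip centroid in 3 views
C={}
for n in('s8','d8','w8'):
    d=load(n); im=d['im']; hsv=cv2.cvtColor(im,cv2.COLOR_BGR2HSV)
    m=cv2.inRange(hsv,(100,130,60),(125,255,255))
    k,l,stt,c=cv2.connectedComponentsWithStats(m)
    best=[i for i in range(1,k) if 60<stt[i,4]<2500]; 
    for i in best: print(n,stt[i],c[i], onz(d,*c[i],.074))
S=lambda u,v:(u*130/400+295-.4,v*100/308+150-.4); D=lambda u,v:((u-400)*120/400+255-.4,v*90/308+130-.4)
a,b=load('s8'),load('d8')
print('plate',tri(ray(a,*S(248,106)),ray(b,*D(490,134))))
w=load('w8'); print('head',onz(w,406,235,.082),tri(ray(a,*S(133,120)),ray(b,*D(538,217))))
goal((.66,.03,.2))
```

```text
s8 [342   0  17   8 111] [350.5946   3.7117] [-1.4328 -0.2135  0.074 ]
s8 [535 150  22  13 196] [545.2806 156.0255] [0.2263 0.6529 0.074 ]
s8 [567 185  25  14 266] [579.2519 191.5301] [0.4025 0.7109 0.074 ]
s8 [309 207  15  15 122] [316.7541 213.541 ] [0.6507 0.0335 0.074 ]
d8 [227  85  15   9 110] [234.2727  88.9273] [0.3779 0.6887 0.074 ]
d8 [178  97  17  10 132] [186.0985 101.447 ] [0.2033 0.6302 0.074 ]
d8 [332 194  21   9 169] [342.0533 198.0473] [0.6577 0.0298 0.074 ]
w8 [517 140  13  18  81] [524.7037 146.8889] [0.6988 0.0186 0.074 ]
w8 [476 144  48  44 981] [500.3782 164.7757] [0.6617 0.03   0.074 ]
w8 [467 175  15  19 124] [474.9919 183.3548] [0.6261 0.0405 0.074 ]
plate (array([0.5087, 0.165 , 0.0888]), np.float64(0.00010695967117279752))
head [0.5367 0.0665 0.082 ] (array([0.5377, 0.0672, 0.0787]), np.float64(1.1831528432893056e-05))
t 9.25 pos [0.5143 0.1622 0.2048] F [-0.2232 -0.1115  0.3226] open 0.0575 q [ 0.2119 -0.0203  1.6844 -0.0021  1.4797  1.1037]
z-axis azimuth deg -51.08 tooly [-0.0017 -0.0025 -1.    ]
  to (0.66, 0.03, 0.2) shift [-0.0303  0.0049  0.1944]
```

Plate centre z is 0.089 (expected 0.090), so it's home. Grip (0.661,0.030), radius 129 mm, handle azimuth −16.5°. I'll swing the jaws the long way (to azimuth +73°) so joint 6 stays in range during the clockwise turn.

>>> {"api": "carry_out", "payload": {"increments": [{"linear": [-0.006,0,0.04],"yaw": -0.18},{"linear": [-0.012,0,0.08],"yaw": -0.36},{"linear": [-0.018,0,0.12],"yaw": -0.54},{"linear": [-0.024,0,0.16],"yaw": -0.72},{"linear": [-0.03,0,0.194],"yaw": -0.9}]}}

```text
t: 9.88
tool_pos: [0.6595, 0.0289, 0.2023]
orientation: [-1.221, 1.201, -1.198]
force: [1.0, 0.0, 0.2]
opening: 0.0579
```

>>> {"api": "carry_out", "payload": {"increments": [{"linear": [0,0,0],"yaw": -0.18},{"linear": [0,0,0],"yaw": -0.36},{"linear": [0,0,0],"yaw": -0.54},{"linear": [0,0,0],"yaw": -0.72},{"linear": [0,0,0],"yaw": -0.9}]}}

```text
t: 10.5
tool_pos: [0.6585, 0.0289, 0.1996]
orientation: [-1.515, 0.516, -0.505]
force: [-0.1, 0.8, -1.2]
opening: 0.0579
```

```bash
python3 -c "
from h import *
goal((.661,.030,.15))"
```

```text
t 10.5 pos [0.6585 0.0289 0.1996] F [-0.1235  0.8019 -1.2229] open 0.0579 q [-0.0324  0.3098  1.3317 -0.0027  1.508  -0.9519]
z-axis azimuth deg 52.7 tooly [-0.008  -0.0024 -1.    ]
  to (0.661, 0.03, 0.15) shift [0.0015 0.0496 0.0027]
```

>>> {"api": "carry_out", "payload": {"increments": [{"linear": [0.0015,0.01,0.0027],"yaw": -0.18},{"linear": [0.0015,0.03,0.0027],"yaw": -0.363},{"linear": [0.0015,0.05,0.0027],"yaw": -0.363},{"linear": [0.0015,0.05,0.0027],"yaw": -0.363}]}}

```text
t: 11.0
tool_pos: [0.6587, 0.0301, 0.1456]
orientation: [-1.563, 0.24, -0.219]
force: [-0.6, 0.5, -0.1]
opening: 0.0578
```

```bash
python3 -c "
from h import *
goal((.661,.030,.064)); snap('wrist','w9.png')"
```

```text
t 11.0 pos [0.6587 0.0301 0.1456] F [-0.587   0.5495 -0.0893] open 0.0578 q [-0.0306  0.3496  1.3828 -0.0027  1.4233 -1.3087]
z-axis azimuth deg 73.26 tooly [-0.0142 -0.0022 -0.9999]
  to (0.661, 0.03, 0.064) shift [0.0033 0.0816 0.0011]
```

View pics/w9.png

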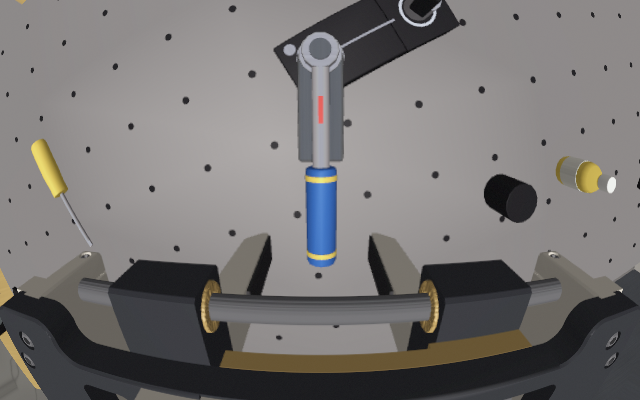

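The view is as wanted: the handle runs straight down column 320 and lies centred between the fingers. Narrow the jaws to ~46 mm and descend, straddling the grip.

>>> {"api": "carry_out", "payload": {"increments": [{"linear": [0.003,0.02,0.001],"yaw": 0},{"linear": [0.003,0.045,0.001],"yaw": 0},{"linear": [0.003,0.065,0.001],"yaw": 0},{"linear": [0.003,0.08,0.001],"yaw": 0},{"linear": [0.003,0.081,0.001],"yaw": 0}], "gripper": 0.5}}

```text
t: 11.68
tool_pos: [0.661, 0.03, 0.0648]
orientation: [-1.563, 0.24, -0.218]
force: [-0.1, 0.6, -0.4]
opening: 0.0465
```

```bash
cat >> h.py <<'E'
H=np.array([.5370,.0667])
def pol():
    s=st(); v=s['tool_pos'][:2]-H; R=Rn.from_rotvec(s['orientation']).as_matrix()
    az=np.degrees(np.arctan2(R[1,2],R[0,2])); ph=np.degrees(np.arctan2(v[1],v[0]))
    tang=np.array([np.sin(np.radians(ph)),-np.cos(np.radians(ph))])  # clockwise direction
    print('r',np.linalg.norm(v).round(4),'phi',ph.round(2),'toolx az',(az-90).round(2),'Ftang(cw)',(s['force'][:2]@tang).round(2),'open',s['opening'].round(4),'z',s['tool_pos'][2].round(4),'t',s['t'])
def arc(dphi_deg,n,r=.128,ph0=None):
    "rows: tool-frame shifts to go cw along the arc in n steps, tool x kept radial"
    s=st(); R=Rn.from_rotvec(s['orientation']).as_matrix(); v=s['tool_pos'][:2]-H
    ph=np.arctan2(v[1],v[0]); az=np.arctan2(R[1,2],R[0,2])-np.pi/2
    for i in range(1,n+1):
        p=ph-np.radians(dphi_deg)*i/n; T=np.array([*(H+r*np.array([np.cos(p),np.sin(p)])),.065])
        print((R.T@(T-s['tool_pos'])).round(4), 'yaw',round(az-p,3))
E
python3 -c "
from h import *
goal((.661,.030,.065)); pol(); arc(7,5)"
```

```text
t 11.68 pos [0.661  0.03   0.0648] F [-0.0604  0.5705 -0.3554] open 0.0465 q [-0.0306  0.4281  1.4373 -0.0027  1.2901 -1.3088]
z-axis azimuth deg 73.28 tooly [-0.0141 -0.0022 -0.9999]
  to (0.661, 0.03, 0.065) shift [ 0.     -0.0002  0.    ]Traceback (most recent call last):
  File "<string>", line 3, in <module>
    goal((.661,.030,.065)); pol(); arc(7,5)
                            ~~~^^
  File "h.py", line 41, in pol
    print('r',np.linalg.norm(v).round(4),'phi',ph.round(2),'toolx az',(az-90).round(2),'Ftang(cw)',(s['force'][:2]@tang).round(2),'open',s['opening'].round(4),'z',s['tool_pos'][2].round(4),'t',s['t'])
                                                                                                                                         ^^^^^^^^^^^^^^^^^^
AttributeError: 'float' object has no attribute 'round'
```

```bash
sed -i "s/s\['opening'\].round(4)/round(s['opening'],4)/; s/s\['tool_pos'\]\[2\].round(4)/round(float(s['tool_pos'][2]),4)/" h.py
python3 -c "
from h import *
pol(); arc(15,5)"
```

```text
r 0.1293 phi -16.49 toolx az -16.72 Ftang(cw) -0.53 open 0.0465 z 0.0648 t 11.675
[-0.0014 -0.0001 -0.0067] yaw 0.048
[-0.0019 -0.0001 -0.0134] yaw 0.101
[-0.0028 -0.     -0.02  ] yaw 0.153
[-0.004   0.     -0.0266] yaw 0.206
[-0.0055  0.0001 -0.0332] yaw 0.258
```

>>> {"api": "carry_out", "payload": {"increments": [{"linear": [-0.001,0,-0.0067],"yaw": 0.05},{"linear": [-0.002,0,-0.0134],"yaw": 0.1},{"linear": [-0.003,0,-0.02],"yaw": 0.153},{"linear": [-0.004,0,-0.0266],"yaw": 0.206},{"linear": [-0.0055,0,-0.033],"yaw": 0.258}]}}

```text
t: 12.3
tool_pos: [0.647, 0.0004, 0.0662]
orientation: [-1.532, 0.441, -0.424]
force: [2.2, 3.0, -1.9]
opening: 0.0466
```

```bash
python3 -c "
from h import *
pol(); arc(12,5)"
```

```text
r 0.1285 phi -31.08 toolx az -31.59 Ftang(cw) -3.75 open 0.0466 z 0.0662 t 12.3
[-0.0005  0.0012 -0.0054] yaw 0.033
[-0.0008  0.0013 -0.0107] yaw 0.075
[-0.0013  0.0013 -0.016 ] yaw 0.117
[-0.0021  0.0013 -0.0214] yaw 0.159
[-0.003   0.0014 -0.0266] yaw 0.2
```

>>> {"api": "carry_out", "payload": {"increments": [{"linear": [-0.0005,0.001,-0.0054],"yaw": 0.033},{"linear": [-0.001,0.001,-0.0107],"yaw": 0.075},{"linear": [-0.0015,0.001,-0.016],"yaw": 0.117},{"linear": [-0.002,0.001,-0.0214],"yaw": 0.159},{"linear": [-0.003,0.001,-0.0266],"yaw": 0.2}]}}

```text
t: 12.92
tool_pos: [0.6308, -0.0212, 0.0658]
orientation: [-1.495, 0.598, -0.583]
force: [3.8, 1.0, -0.5]
opening: 0.0467
```

```bash
python3 -c "
from h import *
pol(); arc(3,3)"
```

```text
r 0.1285 phi -43.14 toolx az -43.21 Ftang(cw) -3.34 open 0.0467 z 0.0658 t 12.925
[-0.0005  0.0009 -0.0022] yaw 0.016
[-0.0006  0.0009 -0.0045] yaw 0.034
[-0.0007  0.0009 -0.0067] yaw 0.051
```

Light drag ~3.3 N, handle turned ~22°. From here I'll take 2° steps and read the force after each one.

>>> {"api": "carry_out", "payload": {"increments": [{"linear": [-0.0004,0.0005,-0.0022],"yaw": 0.017},{"linear": [-0.0005,0.0005,-0.0045],"yaw": 0.035},{"linear": [-0.0005,0.0005,-0.0045],"yaw": 0.035}]}}

```text
t: 13.3
tool_pos: [0.6271, -0.0242, 0.0654]
orientation: [-1.487, 0.625, -0.61]
force: [1.9, 1.2, 0.9]
opening: 0.0466
```

>>> {"api": "carry_out", "payload": {"increments": [{"linear": [0,0,-0.0022],"yaw": 0.017},{"linear": [-0.0001,0,-0.0045],"yaw": 0.035},{"linear": [-0.0001,0,-0.0045],"yaw": 0.035}]}}

```text
t: 13.68
tool_pos: [0.6236, -0.0274, 0.0654]
orientation: [-1.479, 0.653, -0.637]
force: [1.1, 0.5, 0.7]
opening: 0.0466
```

```bash
python3 -c "
from h import *
pol(); arc(2,2)"
```

```text
r 0.1279 phi -47.37 toolx az -47.27 Ftang(cw) -1.18 open 0.0466 z 0.0654 t 13.675
[ 0.      0.0004 -0.0022] yaw 0.019
[-0.      0.0004 -0.0045] yaw 0.037
```

>>> {"api": "carry_out", "payload": {"increments": [{"linear": [0,0,-0.0022],"yaw": 0.017},{"linear": [0,0,-0.0045],"yaw": 0.035},{"linear": [0,0,-0.0045],"yaw": 0.035}]}}

```text
t: 14.05
tool_pos: [0.6201, -0.0307, 0.0654]
orientation: [-1.471, 0.681, -0.665]
force: [2.2, 0.4, 0.7]
opening: 0.0468
```

>>> {"api": "carry_out", "payload": {"increments": [{"linear": [0,0,-0.0022],"yaw": 0.017},{"linear": [0,0,-0.0045],"yaw": 0.035},{"linear": [0,0,-0.0045],"yaw": 0.035}]}}

```text
t: 14.42
tool_pos: [0.6164, -0.0338, 0.0654]
orientation: [-1.462, 0.708, -0.692]
force: [1.2, 0.1, -0.1]
opening: 0.0464
```

```bash
python3 -c "
from h import *
pol(); arc(2,2)"
```

```text
r 0.1281 phi -51.69 toolx az -51.34 Ftang(cw) -1.03 open 0.0464 z 0.0654 t 14.425
[-0.0001  0.0004 -0.0022] yaw 0.024
[-0.0002  0.0004 -0.0045] yaw 0.041
```

>>> {"api": "carry_out", "payload": {"increments": [{"linear": [0,0,-0.0022],"yaw": 0.02},{"linear": [0,0,-0.0045],"yaw": 0.04},{"linear": [0,0,-0.0045],"yaw": 0.04}]}}

```text
t: 14.8
tool_pos: [0.6126, -0.0367, 0.0653]
orientation: [-1.452, 0.74, -0.723]
force: [1.3, 2.1, 1.4]
opening: 0.0464
```

>>> {"api": "carry_out", "payload": {"increments": [{"linear": [0,0,-0.0022],"yaw": 0.018},{"linear": [0,0,-0.0045],"yaw": 0.036},{"linear": [0,0,-0.0045],"yaw": 0.036}]}}

```text
t: 15.18
tool_pos: [0.6086, -0.0395, 0.0653]
orientation: [-1.442, 0.768, -0.751]
force: [1.0, 1.9, 1.3]
opening: 0.0464
```

>>> {"api": "carry_out", "payload": {"increments": [{"linear": [0,0,-0.0022],"yaw": 0.018},{"linear": [0,0,-0.0045],"yaw": 0.036},{"linear": [0,0,-0.0045],"yaw": 0.036}]}}

```text
t: 15.55
tool_pos: [0.6047, -0.0421, 0.0653]
orientation: [-1.432, 0.796, -0.779]
force: [0.4, 1.0, 1.0]
opening: 0.0464
```

```bash
python3 -c "
from h import *
pol(); arc(2,2); snap('wrist','w10.png')"
```

```text
r 0.1282 phi -58.12 toolx az -57.84 Ftang(cw) -0.91 open 0.0464 z 0.0653 t 15.55
[-0.0002  0.0004 -0.0022] yaw 0.022
[-0.0003  0.0004 -0.0045] yaw 0.04
```

View pics/w10.png

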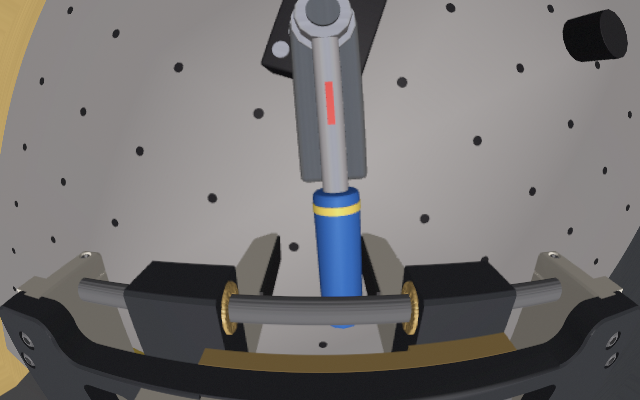

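The right (trailing) finger is pushing the grip, with shank and head still in line and ~36° turned. Continuing.

>>> {"api": "carry_out", "payload": {"increments": [{"linear": [-0.0002,0,-0.0022],"yaw": 0.02},{"linear": [-0.0003,0,-0.0045],"yaw": 0.04},{"linear": [-0.0003,0,-0.0045],"yaw": 0.04}]}}

```text
t: 15.98
tool_pos: [0.6005, -0.0445, 0.0653]
orientation: [-1.421, 0.827, -0.81]
force: [1.4, 1.1, 0.4]
opening: 0.0463
```

>>> {"api": "carry_out", "payload": {"increments": [{"linear": [0,0,-0.0022],"yaw": 0.018},{"linear": [0,0,-0.0045],"yaw": 0.036},{"linear": [0,0,-0.0045],"yaw": 0.036}]}}

```text
t: 16.35
tool_pos: [0.5964, -0.0469, 0.0653]
orientation: [-1.41, 0.855, -0.838]
force: [0.2, 1.1, 0.5]
opening: 0.0467
```

>>> {"api": "carry_out", "payload": {"increments": [{"linear": [0,0,-0.0022],"yaw": 0.018},{"linear": [-0.0001,0,-0.0045],"yaw": 0.036},{"linear": [-0.0001,0,-0.0045],"yaw": 0.036}]}}

```text
t: 16.73
tool_pos: [0.5921, -0.049, 0.0654]
orientation: [-1.398, 0.883, -0.866]
force: [0.2, 2.4, 0.2]
opening: 0.0466
```

>>> {"api": "carry_out", "payload": {"increments": [{"linear": [0,0,-0.0022],"yaw": 0.018},{"linear": [-0.0001,0,-0.0045],"yaw": 0.036},{"linear": [-0.0001,0,-0.0045],"yaw": 0.036}]}}

```text
t: 17.1
tool_pos: [0.5877, -0.051, 0.0654]
orientation: [-1.387, 0.911, -0.893]
force: [0.6, 1.7, 0.0]
opening: 0.0463
```

```bash
python3 -c "
from h import *
pol(); arc(2,2)"
```

```text
r 0.1281 phi -66.68 toolx az -66.42 Ftang(cw) -1.25 open 0.0463 z 0.0654 t 17.1
[-0.0002  0.0004 -0.0022] yaw 0.022
[-0.0002  0.0004 -0.0045] yaw 0.039
```

>>> {"api": "carry_out", "payload": {"increments": [{"linear": [-0.0002,0,-0.0022],"yaw": 0.02},{"linear": [-0.0002,0,-0.0045],"yaw": 0.039},{"linear": [-0.0002,0,-0.0045],"yaw": 0.039}]}}

```text
t: 17.48
tool_pos: [0.5833, -0.0528, 0.0654]
orientation: [-1.373, 0.941, -0.924]
force: [1.5, 1.5, 0.6]
opening: 0.0465
```

>>> {"api": "carry_out", "payload": {"increments": [{"linear": [0,0,-0.0022],"yaw": 0.018},{"linear": [-0.0001,0,-0.0045],"yaw": 0.036},{"linear": [-0.0001,0,-0.0045],"yaw": 0.036}]}}

```text
t: 17.85
tool_pos: [0.5788, -0.0544, 0.0654]
orientation: [-1.361, 0.969, -0.951]
force: [0.6, 2.4, -1.0]
opening: 0.0462
```

>>> {"api": "carry_out", "payload": {"increments": [{"linear": [0,0,-0.0022],"yaw": 0.018},{"linear": [-0.0001,0,-0.0045],"yaw": 0.036},{"linear": [-0.0001,0,-0.0045],"yaw": 0.036}]}}

```text
t: 18.23
tool_pos: [0.5752, -0.0553, 0.0658]
orientation: [-1.346, 0.996, -0.98]
force: [5.5, 5.6, -2.5]
opening: 0.0465
```

Force has jumped to ~7–8 N, so the screw is home. Checking before the next step.

```bash
python3 -c "
from h import *
pol(); arc(2,2); snap('wrist','w11.png'); pol()"
```

```text
r 0.1279 phi -72.6 toolx az -72.89 Ftang(cw) -6.91 open 0.0465 z 0.0658 t 18.225
[ 0.0001  0.0008 -0.0022] yaw 0.012
[ 0.0001  0.0008 -0.0045] yaw 0.03
r 0.1278 phi -72.59 toolx az -72.88 Ftang(cw) -6.94 open 0.0467 z 0.0658 t 18.275
```

View pics/w11.png

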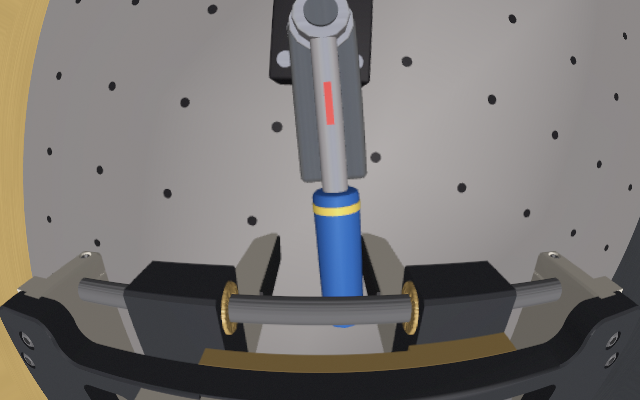

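Shank and grey head are still in line and the tool lags ~1 mm, so it hasn't broken over yet. One more 2° step.

>>> {"api": "carry_out", "payload": {"increments": [{"linear": [0,0,-0.0022],"yaw": 0.014},{"linear": [0,0.0004,-0.0045],"yaw": 0.03},{"linear": [0,0.0004,-0.0045],"yaw": 0.03}]}}

```text
t: 18.65
tool_pos: [0.5715, -0.0564, 0.0656]
orientation: [-1.333, 1.018, -1.004]
force: [4.7, 4.1, -2.0]
opening: 0.0468
```

```bash
python3 -c "
from h import *
pol(); arc(3,3)"
```

```text
r 0.1278 phi -74.34 toolx az -74.64 Ftang(cw) -5.62 open 0.0468 z 0.0656 t 18.65
[ 0.0002  0.0007 -0.0022] yaw 0.012
[ 0.0001  0.0007 -0.0045] yaw 0.03
[ 0.0001  0.0007 -0.0067] yaw 0.047
```

Force dropped to 5.6 N while moving on, so the break-over has begun. Comparing shank against head in a fresh picture with the earlier in-line one.

Run:
```python
from h import *
pol(); snap('wrist','w12.png')
for n in('w10','w11','w12'):
    im=load(n)['im']; 
    hsv=cv2.cvtColor(im,cv2.COLOR_BGR2HSV)
    r=cv2.inRange(hsv,(0,120,80),(8,255,255))|cv2.inRange(hsv,(172,120,80),(180,255,255)); ys,xs=np.nonzero(r[:200,250:400]); 
    print(n,'red',xs.mean()+250,ys.mean())
    for row in(120,140,160): print(row,im[row,285:375].mean(1).astype(int)[::2])
ims=[cv2.resize(cv2.imread(f'pics/{n}.png')[0:200,260:400],None,fx=2,fy=2.5) for n in('w10','w12')]
cv2.imwrite('pics/cmp12.png',np.hstack(ims))
```

```text
r 0.1278 phi -74.34 toolx az -74.64 Ftang(cw) -5.62 open 0.0468 z 0.0656 t 18.65
w10 red 329.6470588235294 102.71626297577855
120 [161 161 161 161 161 150  83  98 101 100 102 102 101 102 102 101 102 126
 147 155 164 158 141 141 141 166 166 161 147 126 102 100 100 101 102 102
 102 104  98  85 166 167 166 167 167]
140 [162 163 163 163 164 164 124  92  98 100 100 103 102 102 102 101 103  99
 133 150 156 167 168 167 168 167 167 165 157 142 108 101 100 100 101 101
 102 102 103  94 110 169 169 169 169]
160 [164 164 165 165 165 165 166 126  94  99 101 102 103 102 103 103 102 100
 110 139 152 160 168 168 167 169 167 167 164 152 135  98 100  99 101 101
 102 102 103  99  83 170 169 170 169]
w11 red 328.41843971631204 102.66312056737588
120 [159 159 159 160 160  94  94 100 103 102 104 103 104 104 102 104 109 139
 152 161 167 145 143 143 143 169 166 157 143 117 102 101 101 103 103 103
 103 104  97 116 168 167 168 168 169]
140 [161 161 161 161 161 161 100  96 100 102 102 104 103 104 103 102 100 115
 143 154 163 170 170 168 170 168 169 166 154 139 110 101 101 103 103 103
 103 104 101  94 156 170 171 171 171]
160 [161 162 162 162 163 163 162 109  97 101 102 104 104 104 105 105 104 103
 120 144 155 165 170 169 169 170 169 169 164 151 138 104 101 101 103 103
 104 103 104  99  96 172 172 123  65]
w12 red 328.41696113074204 102.73851590106007
120 [159 159 159 160 160 160 145  77  98 101 101 104 104 104 104 103 109 138
 153 161 168 145 143 142 144 169 167 158 142 118 106 104 101 100 102 103
 103 103 105 101  94 161 168 168 168]
140 [160 160 161 161 161 162 162 162  66  96 101 102 102 105 103 105 100 115
 143 154 163 169 170 169 170 169 169 166 154 139 110 105 104 101 101 102
 104 103 103 104 102  93 148 170 171]
160 [161 161 161 162 162 162 163 163 163  94  95  99 103 103 105 104 105 104
 122 144 156 165 170 169 169 170 169 169 164 150 136 106 107 104 100 100
 102 104 103 103 105 101  94 154 173]
```

View pics/cmp12.png

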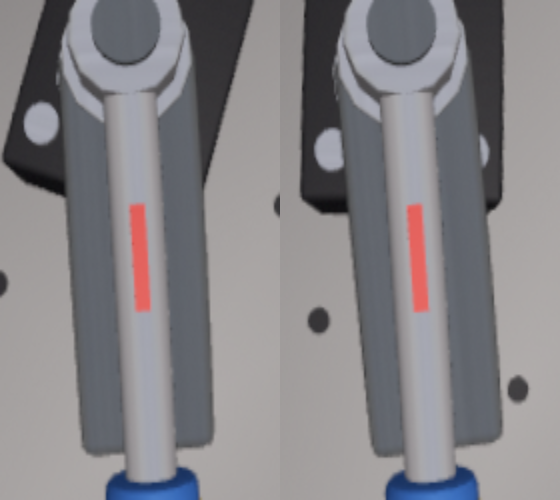

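Shank unchanged in the view, while the grey head box has shifted ~4 px over 150 (≈ 0.03 rad): broken over ~0.03 and the click begins. It needs > 0.05 and < 0.19, so I'll advance ~0.05 rad more (7 mm).

>>> {"api": "carry_out", "payload": {"increments": [{"linear": [0,0,-0.0025],"yaw": 0.017},{"linear": [0,0.0004,-0.005],"yaw": 0.034},{"linear": [0,0.0004,-0.007],"yaw": 0.048},{"linear": [0,0.0004,-0.007],"yaw": 0.048}]}}

```text
t: 19.2
tool_pos: [0.5648, -0.0582, 0.0654]
orientation: [-1.314, 1.054, -1.041]
force: [2.9, 3.2, -0.1]
opening: 0.0464
```

Run:
```python
from h import *
pol(); snap('wrist','w13.png')
for n in('w11','w12','w13'):
    im=load(n)['im']
    for row in(120,160):
        l=im[row,285:385].astype(int).mean(1); e=np.nonzero(l<125)[0]; b=np.nonzero(l>135)[0]; mid=[i for i in b if 20<i<70]
        print(n,row,'box',e.min()+285, 'shank',mid[0]+285,mid[-1]+285)
ims=[cv2.resize(cv2.imread(f'pics/{n}.png')[0:200,260:400],None,fx=2,fy=2.5) for n in('w11','w13')]
cv2.imwrite('pics/cmp13.png',np.hstack(ims))
```

```text
r 0.128 phi -77.46 toolx az -77.4 Ftang(cw) -3.49 open 0.0464 z 0.0654 t 19.2
w11 120 box 295 shank 319 341
w11 160 box 299 shank 323 345
w12 120 box 298 shank 319 341
w12 160 box 303 shank 322 345
w13 120 box 305 shank 320 342
w13 160 box 312 shank 306 345
```

View pics/cmp13.png

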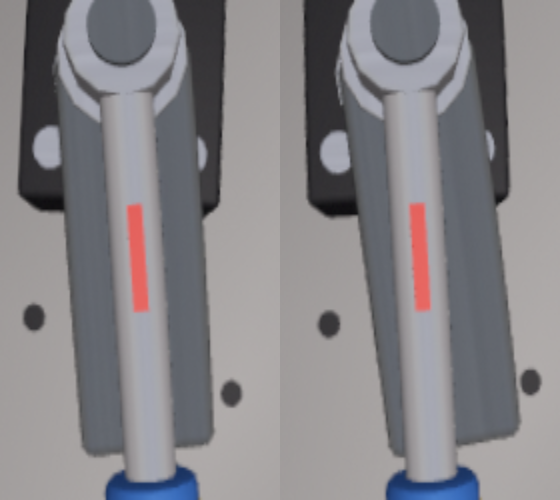

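The head box now shifted 13 px over 150 relative to in-line, ≈ 0.085 rad. The tool travel since break (4.9° = 0.085 rad) agrees, and force fell to 3.5 N. It has clicked with a wide margin to 0.19, so I'll stop here and back off to the middle of the gap.

>>> {"api": "carry_out", "payload": {"increments": [{"linear": [0,0,0.005],"yaw": -0.04},{"linear": [0,0,0.01],"yaw": -0.08},{"linear": [0,0,0.016],"yaw": -0.125},{"linear": [0,0,0.022],"yaw": -0.17},{"linear": [0,0,0.022],"yaw": -0.17}]}}

```text
t: 19.88
tool_pos: [0.5862, -0.0537, 0.0649]
orientation: [-1.378, 0.925, -0.91]
force: [0.2, 0.3, 0.2]
opening: 0.0468
```

```bash
python3 -c "
from h import *
pol(); snap('wrist','w14.png')"
```

```text
r 0.1301 phi -67.77 toolx az -67.58 Ftang(cw) -0.26 open 0.0468 z 0.0649 t 19.875
```

View pics/w14.png

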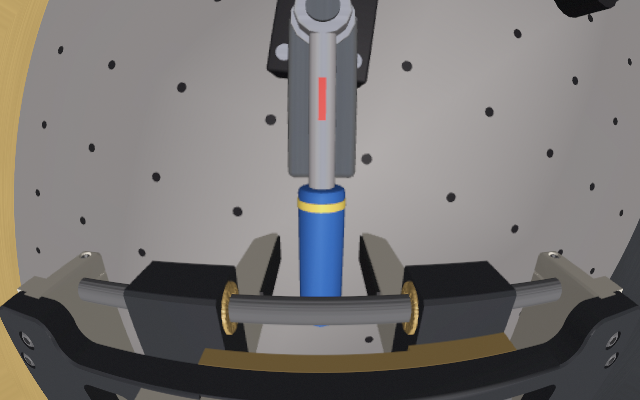

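The handle has sprung back in line with the head and sits clear, centred between the fingers, with zero force. Rise straight up.

>>> {"api": "carry_out", "payload": {"increments": [{"linear": [0,-0.02,0],"yaw": 0},{"linear": [0,-0.05,0],"yaw": 0},{"linear": [0,-0.09,0],"yaw": 0},{"linear": [0,-0.13,0],"yaw": 0},{"linear": [0,-0.16,0],"yaw": 0}]}}

```text
t: 20.55
tool_pos: [0.5885, -0.0536, 0.2289]
orientation: [-1.377, 0.924, -0.913]
force: [-0.1, 0.1, -0.1]
opening: 0.0465
```

>>> {"api": "carry_out", "payload": {"increments": [{"linear": [0,0,0],"yaw": 0},{"linear": [0,0,0],"yaw": 0}]}}

```text
t: 20.8
tool_pos: [0.5883, -0.0537, 0.2289]
orientation: [-1.377, 0.924, -0.914]
force: [0.3, 0.5, 0.5]
opening: 0.0463
```

Run:
```python
from h import *
goal(); snap('scene','s15.png'); snap('side','d15.png'); snap('wrist','w15.png')
a=cv2.imread('pics/s15.png')[150:280,295:455]; b=cv2.imread('pics/d15.png')[125:230,255:375]
cv2.imwrite('pics/z15.png',np.hstack([cv2.resize(a,(400,325),interpolation=cv2.INTER_CUBIC),cv2.resize(b,(371,325),interpolation=cv2.INTER_CUBIC)]))
def c(n,name):
    im=load(n)['im'];hsv=cv2.cvtColor(im,cv2.COLOR_BGR2HSV); out=[]
    for lo,hi in(((20,150,120),(32,255,255)),((100,130,60),(125,255,255))):
        k,l,q,ce=cv2.connectedComponentsWithStats(cv2.inRange(hsv,lo,hi)); out+=[(ce[i].round(1).tolist(),int(q[i,4])) for i in range(1,k) if 40<q[i,4]<400]
    print(n,out)
for n in('scene0','s15','side0','d15'): c(n,'')
d=load('w15');im=d['im'];hsv=cv2.cvtColor(im,cv2.COLOR_BGR2HSV);k,l,q,ce=cv2.connectedComponentsWithStats(cv2.inRange(hsv,(100,130,60),(125,255,255)))
for i in range(1,k):
    if q[i,4]>100: print('blue',ce[i],q[i,4],onz(d,*ce[i],.074))
```

```text
t 20.8 pos [ 0.5883 -0.0537  0.2289] F [0.3436 0.4582 0.5347] open 0.0463 q [-0.1749  0.1132  1.5027 -0.0047  1.5341 -0.5642]
z-axis azimuth deg 22.32 tooly [-0.0091 -0.0032 -1.    ]
scene0 [([538.9, 173.6], 283), ([122.9, 176.8], 110), ([217.8, 186.6], 154), ([102.4, 198.8], 47), ([572.5, 212.2], 348), ([434.5, 256.3], 154), ([545.3, 156.0], 197), ([579.3, 191.6], 266), ([316.7, 213.6], 123), ([307.9, 223.6], 45)]
s15 [([538.8, 173.6], 283), ([122.9, 176.8], 109), ([217.8, 186.6], 155), ([102.5, 198.7], 50), ([572.6, 212.2], 348), ([434.5, 256.3], 154), ([545.3, 155.9], 196), ([579.4, 191.6], 268), ([291.8, 194.3], 159)]
side0 [([237.5, 103.9], 202), ([190.5, 117.0], 218), ([340.2, 139.2], 80), ([44.9, 255.2], 137), ([234.7, 88.9], 117), ([186.0, 101.5], 133), ([342.1, 198.0], 169)]
d15 [([237.5, 103.9], 201), ([190.5, 117.0], 218), ([234.7, 88.9], 117), ([186.1, 101.4], 132), ([318.9, 222.4], 155), ([327.9, 233.2], 50)]
blue [321.2895 151.8421] 114 [ 0.5722 -0.0189  0.074 ]
blue [320.7463 187.2441] 1151 [ 0.5858 -0.0533  0.074 ]
```

View pics/z15.png

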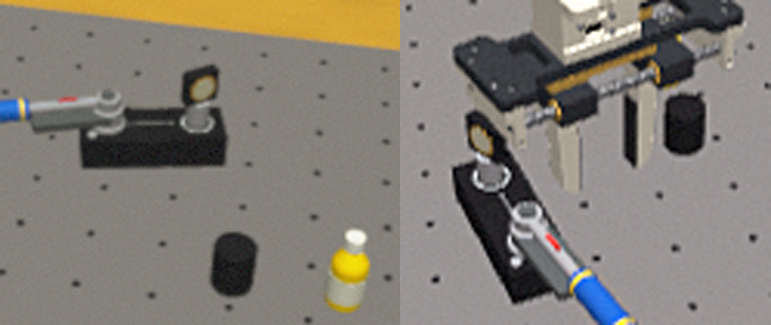

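View pics/w15.png

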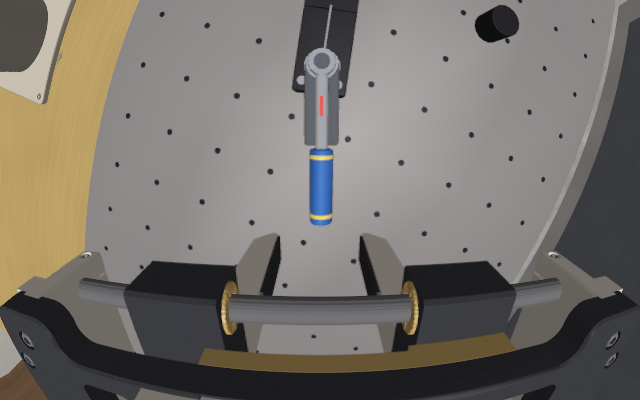

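Post upright and home, wrench in line at (0.586,−0.053), ~112 mm from where it started. Dropper and driver pixels are unchanged and the arm is clear. Handing in.

```bash
python3 -c "
from h import *
print(robot.close_job())"
```

```text
the job is handed in; nothing more can be done
None
```

I put the lens post home in the socket, turned the wrench clockwise until it clicked, and backed off at once. The job is handed in at about 21 s. The hand-in reports no verdict, so everything below is from my own checks.

- **Post:** It went into the socket freely and bottomed gently, with about 13 N. After release I measured its plate centre at z 0.089 m (0.090 expected). It still stood upright in the ring in the last pictures. That same measurement put it about 4 mm sideways from my socket estimate. I put that down to picking pixels by eye, since a seated post has only about 1 mm of play, but I did not measure it again.
- **Wrench:** After about 50° of light turning the force jumped to 7 N, and I never sampled the 8–10 N peak. It then fell to 3.5 N as the handle gave way. Pictures and tool travel both put the break-over at about 0.085 rad, against limits of 0.05 and 0.19. Let go, the handle sprang back in line with the head, and the grip ended about 112 mm from its start.
- **Other things:** The dropper and screwdriver sit at the same pixels as at the start in the scene view. I only checked the beam dump by eye, and it looked unmoved. The gripper ended clear above the wrench, touching nothing.

The first three move calls were refused because each row needs a yaw value. Nothing moved because of that.

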